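# Wedge a rocking hotplate until it stands firm

### The job

The small hotplate rocks because its front left foot (seen from its knob side) is too short. Push the wooden wedge along the bench, thin edge first, under that foot until the hotplate stands level and no longer rocks, then press down firmly on the top at that corner with the fingertips to prove that it stays put, and finish while still holding that press. Do not pick up the wedge or the hotplate, do not shove the hotplate out of its place, and leave the other things alone.

Things in the scene. Friction and masses are not known exactly. Their poses are not given: they have to be found in the camera images.
- hotplate: white box on rubber feet, 130 deep (x) x 170 wide (y), 62 mm high, loose, 1.6-2.4 kg. Origin: footprint centre, at bench height; x from front panel (dark window, knob) to back, y to the side of the short foot, z up. Feet 11 mm radius at x +-50, y +-70 mm. It stands level on three feet; the front left one (-50, +70) hangs clear of the bench
- loose_corner (a point): point on top of the hotplate straight above the centre of the short front left foot, 62 mm above the bench; press here. The gap under this foot is 4 to 8 mm, different each time; unwedged, a light press (1 to 3 N) here tips the corner down by that gap
- wedge: wooden wedge 60 long (x) x 40 wide mm, 50 g, in front of the short foot. Origin: centre of underside; thin edge (2 mm) at x +30, upright blunt back (16 mm high) at x -30. It slides easily till the slope meets the foot; then the push rises: about 5 N is snug, far more lifts or shoves the hotplate. In place its origin is 10 to 38 mm (horizontally) from the foot's centre
- cork: bystander: cork stopper 27 mm across, 26 mm high, in front of the hotplate's right half
- forceps: bystander: steel forceps 142 mm long, 9 mm high, lying in front of the hotplate to its right
- dropper_bottle: bystander: brown dropper bottle 33 mm across, 79 mm high, beside the hotplate's right side
- tape_roll: bystander: roll of masking tape 98 mm across, 25 mm high
- petri_dish: bystander: glass dish 78 mm across, 15 mm high, to the left of the microscope
There are look-alikes about, which are no part of the job. What is shaped like the wedge but yellow is not meant.

How it is judged:
On the way:
1. the wedge's thin edge is under the short foot (x of loose_corner in the frame of wedge between 0 and 0.04 m and y of loose_corner in the frame of wedge between -0.02 and 0.02 m), for 0.1 s.
At the end, for the whole second after the job is handed in: Wedge under the short foot (foot centre within 20 mm of its middle line, 0-40 mm ahead of its origin), untouched; fingertips press the top within 40 mm of the point above that foot with over 4 N; hotplate at rest, level within 1 degree, moved under 30 mm (all of step 1 and contact force between the fingers and hotplate above 4 N and horizontal distance between the grasp point and loose_corner below 0.04 m and height (world z) of the grasp point above 0.06 m and angle between hotplate's own z axis and vertical below 0.0175 rad and contact force between the fingers and wedge below 0.1 N and linear speed of each of wedge, hotplate below 0.01 m/s and distance of hotplate from where it was at the start of the episode below 0.03 m); the arm keeps its last pose, push and grip.
It fails at once if the wedge is lifted off the bench (height (world z) of wedge above 0.015 m).
It fails at once if the hotplate is lifted (height (world z) of hotplate above 0.015 m).
It fails at once if the hotplate is shoved more than 30 mm (distance of hotplate from where it was at the start of the episode above 0.03 m).
It fails at once if a bystander is disturbed (moved more than 30 mm) (distance of any of cork, forceps, dropper_bottle, tape_roll, petri_dish from where it was at the start of the episode above 0.03 m).
It also fails if it takes over 48 s, if anything falls off the work surface, if the arm or the gripper's body presses on something with over 40 N, if the wrist force passes 120 N, or if a joint passes its speed limit or range.

### The arm

A 6-joint arm with a two-finger parallel gripper is mounted at the origin on a cart in front of the work surface, level with it; the furniture and walls round the work are solid. World frame = base frame: x ahead of the robot, y to its left, z up, the work surface at z = 0. Lengths are in m, angles in rad, forces in N, time in s.
With the tool pointing down it reaches from about 0.275 to 0.725 m from the base axis. Payload 15.9 kg.
Tool frame: the origin (TCP) lies at the very end of the fingers, on their centre line; the grasp point (between the pads) lies env.pinch_z behind it (env.pinch_z is the distance from the TCP to the grasp point, in m); y points along the fingers, x is the direction in which the jaws open and shut, and the axes are right-handed (so a half turn about y gives the same grasp; the last joint's range is limited). The gripper opens to 85 mm and grips with 20 to 120 N. Pads are 22 mm wide; open, the fingers measure 114 mm over their backs; the gripper's body (76 mm by 85 mm) begins 54 mm behind the grasp point. The pads swing forward as they close: fully open they stand 13 mm farther back than shut.
Start: joints at [-1.204, 0.213, -0.034, 1.323, 0, 1.571], TCP at [0.179, -0.467, 0.231] pointing down, gripper open.
Joint ranges: [-2.98, 2.98], [-0.74, 1.72], [-1.14, 1.35], [-2.1, 2.04], [-1.57, 1.44], [-3.14, 3.14]. Speed limits (rad/s): [1.89, 1.89, 2.39, 2.57, 3.14, 3.14].

### API

Orientations are given as a unit quaternion [x, y, z, w].
In Python, from bench import env gives the robot as it stands. The module is installed in compiled form; this text tells all that it offers.
- The arm moves only by the tool play_rows, never from a script. Its argument "rows" is a list of rows, each an object with "rotation": the turn, a rotation vector about the world's x, y, z in rad, a list of three; "slide": the shift along the world's x, y, z in mm, a list of three; "gripper": the closure in counts, from 0 (fully open) to 255 (shut). In form: [{"rotation": [ax, ay, az], "slide": [x, y, z], "gripper": gripper}, ...]. A call has 1 to 5 rows; each row shifts and turns the commanded pose from where the row before left it; what a row does not reach is not made up. A row lasts 1/12 s, in which the tool goes at most 41.7 mm and 7.16 degrees, less where a joint would pass 70% of its speed; a pose out of reach is approached as far as the arm can. A call is refused whole if a number of a shift passes 41.7 or a number of a turn 0.125, either way. A call with a gripper value outside its range is refused whole. The fingers move at their own pace and stop on an object; the grip force is fixed at half the most. Time passes only in rows, so rows that do not move let the fingers close. It gives the time, the measured TCP pose, the force and the opening at its end, in the units of the state.
- env.get_obs(): the state, without advancing time (a new reading comes with each control period).
- env.read_camera(name): name is "scene" or "top" or "wrist"; returns a dict with "color" (420x560x3 uint8, blue, green, red), "z_map" (420x560 float32, m along the optical axis (not along the pixel's ray), 0 where there is no reading), "fovy" (degrees; the focal length in pixels is half the picture's height over the tangent of half this angle, whatever the lens; pixels are square), "cx", "cy" (the principal point, pixels), "world_to_cam" (4x4, takes a point from world to camera coordinates). Camera axes: x right, y down, z forward; pixel columns grow to the right and rows downward; lengths in m; the calibration is good to about 2 mm. The wrist camera is an equidistant fisheye: a pixel r from the principal point sees the ray r / f radians off the axis. A picture is of the moment at which its call begins.
- env.sign_off(): hands the job in, once; it reports no verdict.
The state is a dict: "t": time; "q": joint angles; "joint_vel": joint speeds; "joint_torque": joint torques, N m; "eef_pos": TCP position; "ee_rot": TCP orientation; "contact_force": force on the tool from outside, world axes, zero at the start; "ft_torque": the same for the moment, N m; "grip_width": finger opening in m.
Only numpy, scipy, OpenCV 4.12 (cv2) and the standard library are available. Lean on these libraries where they do the work, as an engineer would, in place of code of your own. Each camera call takes 0.05 s, during which the arm holds its last target.

## Working session

There is one attempt and no reset: what is moved stays moved. The work goes in short steps, Python scripts to look and compute and a tool call to move; the robot and the scene stay as the last step left them, time stands still between calls to the robot, and variables do not carry over. Pictures are saved under pics/ and viewed, and the job is handed in when it is done.

Besides the shell and the picture viewer there is one more tool, called after "Request:" as name(argument=value, ...), one argument or row to a line, values as JSON. play_rows: Moves the arm, as the interface text tells. Its arguments: {"type":"object","properties":{"rows":{"type":"array"}},"required":["rows"]}

```bash
mkdir -p pics; cat > h.py <<'E'
import numpy as np, cv2
from bench import env
def save(n,im): cv2.imwrite('pics/'+n+'.png',im)
def f_of(c): return c['color'].shape[0]/2/np.tan(np.radians(c['fovy'])/2)
def pt_depth(c,u,v):
    f=f_of(c); z=float(c['z_map'][int(round(v)),int(round(u))])
    p=np.array([(u-c['cx'])/f*z,(v-c['cy'])/f*z,z,1]); return (np.linalg.inv(c['world_to_cam'])@p)[:3]
def pt_plane(c,u,v,h):
    f=f_of(c); M=np.linalg.inv(c['world_to_cam']); d=M[:3,:3]@np.array([(u-c['cx'])/f,(v-c['cy'])/f,1]); o=M[:3,3]
    return o+d*(h-o[2])/d[2]
def proj(c,p):
    q=c['world_to_cam']@np.append(p,1); f=f_of(c); return c['cx']+f*q[0]/q[2], c['cy']+f*q[1]/q[2]
E
python3 - <<'E'
from h import *
print(env.get_obs(), env.pinch_z)
for n in ['top','scene','wrist']:
    c=env.read_camera(n); save(n+'0',c['color']); np.save(n+'0.npy',c,allow_pickle=True)
    print(n,c['fovy'],c['cx'],c['cy'],np.linalg.inv(c['world_to_cam'])[:3,3].round(3))
E
```

```text
{'t': 0.0, 'q': array([-1.20399207e+00,  2.13365491e-01, -3.50561868e-02,  1.32348571e+00,
        7.65530221e-06,  1.57079116e+00]), 'joint_vel': array([ 0.0001179 , -0.00099053, -0.00189668,  0.0008792 , -0.00089014,
       -0.00044578]), 'joint_torque': array([-1.05902585e-03, -6.86165357e+01,  4.87116659e+01,  1.75652333e-02,
        5.03189767e-06, -5.01423330e-06]), 'eef_pos': array([ 0.17919963, -0.46642672,  0.23081265]), 'ee_rot': array([-0.58257857,  0.40074728, -0.40010281,  0.58302793]), 'contact_force': array([ 1.37623643, -0.9304921 , -0.18730062]), 'ft_torque': array([-0.00765133,  0.03208588,  0.02535617]), 'grip_width': 0.08534057911879064} 0.0187
top 57.78798282444325 282.09125055504086 215.59084798170946 [ 0.375 -0.208  1.05 ]
scene 43.43595204076927 271.7967925131289 205.14761469035486 [-0.328 -1.29   0.95 ]
wrist 65.70646984690485 277.80167862629116 209.23704933654986 [ 0.251 -0.44   0.374]
```

View pics/top0.png

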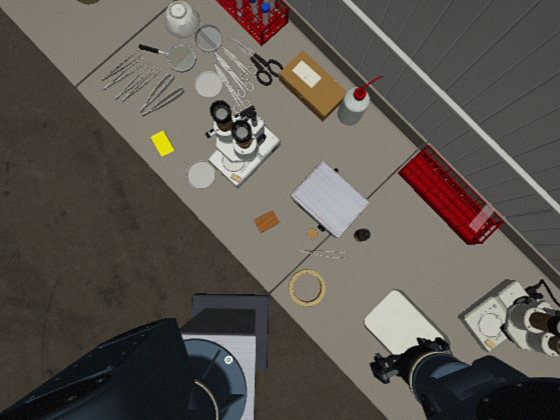

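View pics/scene0.png

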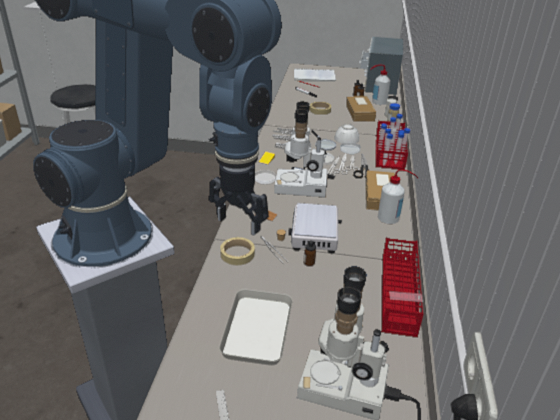

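View pics/wrist0.png

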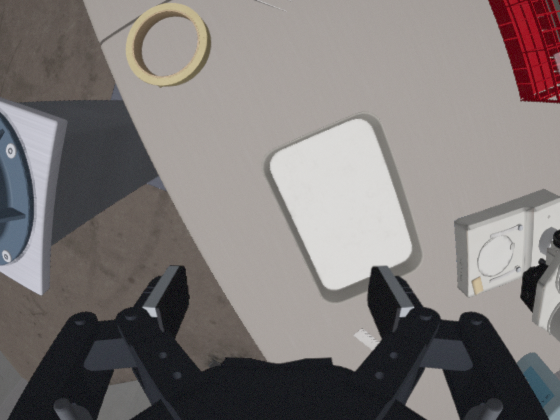

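Candidates for the wedge in the top image are the brown block at (266,221), the yellow wedge look-alike at (162,144) and the tan cork at (312,234). For the hotplate they are the white box at (330,200) and the white tray at (405,325). By the description I choose the brown block and the white box, and check both in a crop.

```bash
python3 - <<'E'
from h import *
c=np.load('top0.npy',allow_pickle=True).item()
im=c['color']; save('crop0',cv2.resize(im[140:280,230:390],None,fx=4.5,fy=4.2,interpolation=cv2.INTER_CUBIC))
hsv=cv2.cvtColor(im,cv2.COLOR_BGR2HSV)
print(hsv[221,266],hsv[200,330],hsv[144,162])
m=cv2.inRange(hsv,(5,110,60),(20,255,255)); roi=np.zeros_like(m); roi[200:245,245:300]=255; m&=roi
cs,_=cv2.findContours(m,cv2.RETR_EXTERNAL,cv2.CHAIN_APPROX_NONE); k=max(cs,key=cv2.contourArea)
b=cv2.boxPoints(cv2.minAreaRect(k)); print('wedge area',cv2.contourArea(k),b)
for p in b: print(pt_plane(c,*p,0.009).round(4))
# depth profile 
for p in b:
    q=b.mean(0)+(p-b.mean(0))*.75; print('in',q,pt_depth(c,*q).round(4))
# hotplate from height map
v,u=np.mgrid[0:420,0:560]; f=f_of(c); z=c['z_map']; P=np.stack([(u-c['cx'])/f*z,(v-c['cy'])/f*z,z,np.ones_like(z)],-1)@np.linalg.inv(c['world_to_cam']).T
h=P[...,2]; hm=((h>.055)&(h<.07)).astype(np.uint8)*255; r=np.zeros_like(hm); r[150:250,280:385]=255; hm&=r
cs,_=cv2.findContours(hm,cv2.RETR_EXTERNAL,cv2.CHAIN_APPROX_NONE); k=max(cs,key=cv2.contourArea)
r=cv2.minAreaRect(k); b=cv2.boxPoints(r); print('hp',b)
W=np.array([pt_plane(c,*p,0.062) for p in b]); print(W.round(4)); print([np.linalg.norm(W[i]-W[i-1]).round(4) for i in range(4)], 'h',np.median(h[hm>0]))
E
```

```text
[ 14 178 152] [108  16 191] [ 29 255 227]
wedge area 279.0 [[253.52866 219.80254]
 [272.3057  209.5605 ]
 [279.18466 222.17195]
 [260.40762 232.41399]]
[ 0.4606 -0.1457  0.009 ]
[ 0.4901 -0.1964  0.009 ]
[ 0.4558 -0.2162  0.009 ]
[ 0.4265 -0.1655  0.009 ]
in [256.73566 220.09871] [ 0.4595 -0.1548  0.0152]
in [270.81842 212.41719] [ 0.4826 -0.1925  0.0046]
in [275.97766 221.87578] [ 0.4565 -0.2074  0.0075]
in [261.8949 229.5573] [ 0.434  -0.1696  0.0151]
hp [[290.50925 194.66615]
 [322.26004 159.18001]
 [369.90622 201.81078]
 [338.15543 237.29692]]
[[ 0.5247 -0.2437  0.062 ]
 [ 0.6218 -0.3259  0.062 ]
 [ 0.5111 -0.4528  0.062 ]
 [ 0.4159 -0.37    0.062 ]]
[np.float64(0.1666), np.float64(0.1272), np.float64(0.1684), np.float64(0.1261)] h 0.062114293255201236
```

View pics/crop0.png

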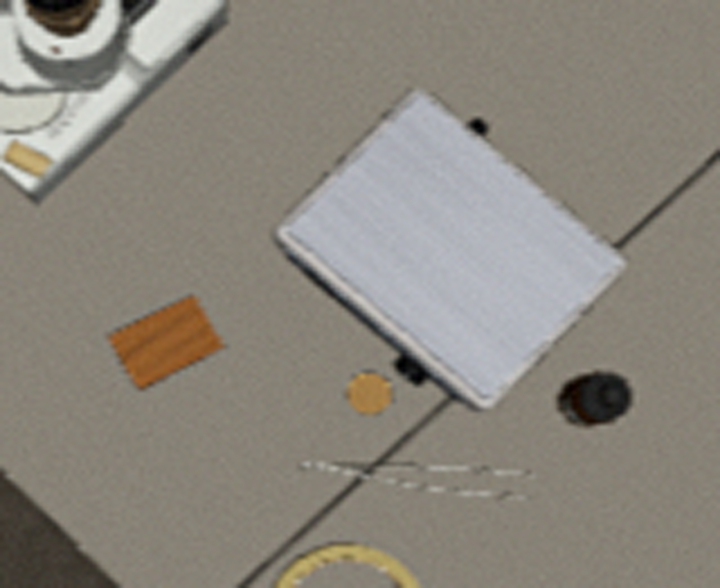

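The crop shows the brown wood-grain wedge at crop (165,343), with its thick end at upper left. The hotplate has its knob at (410,368), so the front is its lower-left side and the short foot lies near the corner at (285,235). Measured sizes (58.7x39.6 mm for the wedge, 167x127 mm at height 62.1 for the hotplate) match the description.

```bash
cat >> h.py <<'E'
from scipy.spatial.transform import Rotation as R
HC=np.array([.5184,-.3481]); hx=np.array([.763,-.646]); hy=np.array([.646,.763])
FOOT=HC-.05*hx+.07*hy
WC=np.array([.4583,-.181]); wx=np.array([.502,-.865]); wy=np.array([.865,.502])
E
python3 - <<'E'
from h import *
o=env.get_obs(); r=R.from_quat(o['ee_rot']); print(r.as_matrix().round(3))
jx=r.as_matrix()[:,0]; a=np.degrees(np.arctan2(jx[1],jx[0])); t=np.degrees(np.arctan2(wy[1],wy[0])); print('jaw yaw',a,'wanted',t,'diff',(t-a+90)%180-90)
print('foot',FOOT,'back',WC-.03*wx, 'foot in wedge',(FOOT-WC)@wx,(FOOT-WC)@wy)
T=WC-.03*wx-.030*wx; print('approach',T,'delta',T-o['eef_pos'][:2])
c=np.load('top0.npy',allow_pickle=True).item()
for n,p in dict(cork=(312,233),micro1=(222,105),micro2=(242,128),base=(238,183),base2=(215,165)).items(): print(n,pt_depth(c,*p).round(3))
E
```

```text
[[ 0.359 -0.     0.933]
 [-0.933  0.001  0.359]
 [-0.001 -1.     0.   ]]
jaw yaw -68.98343685159054 wanted 30.12860023985262 diff -80.88796290855686
foot [ 0.52547 -0.26239] back [ 0.44324 -0.15505] foot in wedge 0.10412169000000002 0.01724427
approach [ 0.42818 -0.1291 ] delta [0.24895509 0.33738187]
cork [ 0.427 -0.305  0.027]
micro1 [ 0.677 -0.089  0.279]
micro2 [ 0.629 -0.132  0.278]
base [ 0.556 -0.103  0.042]
base2 [ 0.603 -0.04   0.041]
```

Request:
play_rows(
  rows=[
    {"rotation": [0,0,0.115],"slide": [16.6,22.5,0],"gripper": 215},
    {"rotation": [0,0,0.115],"slide": [16.6,22.5,0],"gripper": 215},
    {"rotation": [0,0,0.115],"slide": [16.6,22.5,0],"gripper": 215},
    {"rotation": [0,0,0.115],"slide": [16.6,22.5,0],"gripper": 215},
    {"rotation": [0,0,0.115],"slide": [16.6,22.5,0],"gripper": 215},
  ],
)

```text
t: 0.57
eef_pos: [0.2627, -0.353, 0.2312]
ee_rot: [-0.673, 0.217, -0.217, 0.673]
contact_force: [1.2, -0.6, 0.0]
grip_width: 0.0258
```

Request:
play_rows(
  rows=[
    {"rotation": [0,0,0.115],"slide": [16.6,22.5,0],"gripper": 215},
    {"rotation": [0,0,0.115],"slide": [16.6,22.5,0],"gripper": 215},
    {"rotation": [0,0,0.115],"slide": [16.6,22.5,0],"gripper": 215},
    {"rotation": [0,0,0.115],"slide": [16.6,22.5,0],"gripper": 215},
    {"rotation": [0,0,0.115],"slide": [16.6,22.5,0],"gripper": 215},
  ],
)

```text
t: 0.98
eef_pos: [0.3458, -0.2404, 0.2312]
ee_rot: [-0.707, 0.017, -0.017, 0.707]
contact_force: [-0.4, -1.4, -0.6]
grip_width: 0.0135
```

Request:
play_rows(
  rows=[
    {"rotation": [0,0,0.115],"slide": [16.6,22.5,0],"gripper": 215},
    {"rotation": [0,0,0.115],"slide": [16.6,22.5,0],"gripper": 215},
    {"rotation": [0,0,0.115],"slide": [16.6,22.5,0],"gripper": 215},
    {"rotation": [0,0,0.115],"slide": [16.6,22.5,0],"gripper": 215},
    {"rotation": [0,0,0.115],"slide": [16.6,22.5,0],"gripper": 215},
  ],
)

```text
t: 1.4
eef_pos: [0.4288, -0.1279, 0.2312]
ee_rot: [-0.683, -0.184, 0.184, 0.683]
contact_force: [0.1, -0.1, 0.6]
grip_width: 0.0135
```

```bash
python3 - <<'E'
from h import *
c=env.read_camera('wrist'); save('w1',c['color']); np.save('w1.npy',c,allow_pickle=True)
c=env.read_camera('top'); save('t1',c['color'])
o=env.get_obs(); M=R.from_quat(o['ee_rot']).as_matrix(); print(o['t'],o['eef_pos'],o['q'].round(2),M.round(3),o['grip_width'],o['contact_force'])
print('yaw err deg',np.degrees(np.arctan2(M[1,0],M[0,0]))-30.13)
E
```

```text
1.5 [ 0.42980776 -0.1266992   0.23096481] [-0.29  0.11 -0.16  1.3   0.    0.75] [[ 0.863 -0.    -0.505]
 [ 0.505  0.001  0.863]
 [ 0.    -1.     0.001]] 0.013296024970523469 [-0.67817526 -0.15894507 -0.47781175]
yaw err deg 0.19141539372619576
```

View pics/w1.png

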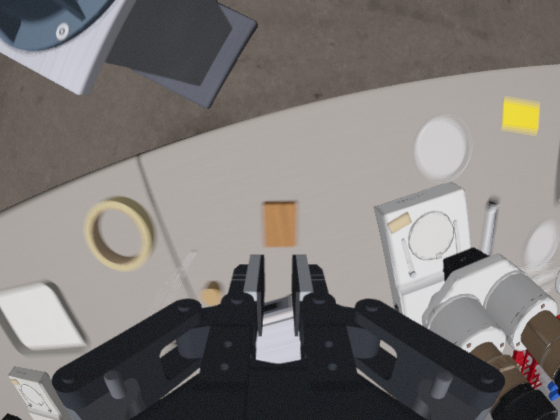

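View pics/t1.png

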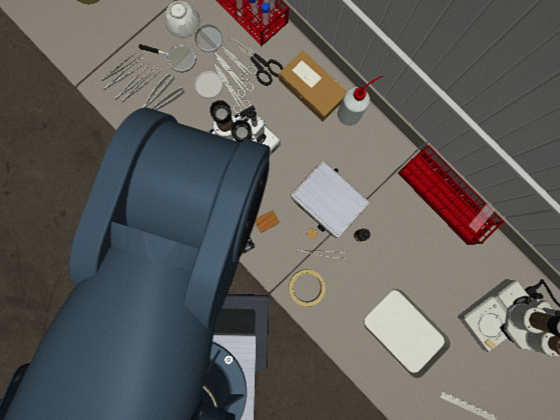

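The wrist view shows the wedge at (280,224), square to the jaws, and the top view shows it still uncovered at (266,221). I check the wedge with the fisheye, then go down.

```bash
cat >> h.py <<'E'
def fe_plane(c,u,v,h):
    f=f_of(c); dx,dy=u-c['cx'],v-c['cy']; r=np.hypot(dx,dy); th=r/f
    d=np.array([dx/r*np.sin(th),dy/r*np.sin(th),np.cos(th)]); M=np.linalg.inv(c['world_to_cam']); d=M[:3,:3]@d; o=M[:3,3]
    return o+d*(h-o[2])/d[2]
E
python3 - <<'E'
from h import *
c=np.load('w1.npy',allow_pickle=True).item()
m=cv2.inRange(cv2.cvtColor(c['color'],cv2.COLOR_BGR2HSV),(5,110,60),(20,255,255)); r=np.zeros_like(m); r[190:260,250:310]=255; m&=r
cs,_=cv2.findContours(m,cv2.RETR_EXTERNAL,cv2.CHAIN_APPROX_NONE); k=max(cs,key=cv2.contourArea); b=cv2.boxPoints(cv2.minAreaRect(k)); print(b)
bz=[]
for p in b:
    for h in (.002,.016): print(p.round(1),h,fe_plane(c,*p,h).round(4))
f=f_of(c)
E
```

```text
[[265. 202.]
 [293. 202.]
 [293. 245.]
 [265. 245.]]
[265. 202.] 0.002 [ 0.4309 -0.1639  0.002 ]
[265. 202.] 0.016 [ 0.4294 -0.16    0.016 ]
[293. 202.] 0.002 [ 0.4598 -0.1471  0.002 ]
[293. 202.] 0.016 [ 0.4572 -0.1439  0.016 ]
[293. 245.] 0.002 [ 0.4886 -0.1949  0.002 ]
[293. 245.] 0.016 [ 0.4849 -0.1899  0.016 ]
[265. 245.] 0.002 [ 0.4584 -0.2125  0.002 ]
[265. 245.] 0.016 [ 0.4559 -0.2069  0.016 ]
```

Request:
play_rows(
  rows=[
    {"rotation": [0,0,0],"slide": [-2,-1,-40],"gripper": 215},
    {"rotation": [0,0,0],"slide": [0,0,-40],"gripper": 215},
    {"rotation": [0,0,0],"slide": [0,0,-40],"gripper": 215},
    {"rotation": [0,0,0],"slide": [0,0,-40],"gripper": 215},
    {"rotation": [0,0,0],"slide": [0,0,-30],"gripper": 215},
  ],
)

```text
t: 1.92
eef_pos: [0.4246, -0.1302, 0.0386]
ee_rot: [-0.683, -0.181, 0.182, 0.684]
contact_force: [0.2, -0.3, -0.6]
grip_width: 0.013
```

Request:
play_rows(
  rows=[
    {"rotation": [0,0,0],"slide": [0,0,-20],"gripper": 215},
    {"rotation": [0,0,0],"slide": [0,0,-10],"gripper": 215},
    {"rotation": [0,0,0],"slide": [0,0,-4],"gripper": 215},
    {"rotation": [0,0,0],"slide": [0,0,0],"gripper": 215},
    {"rotation": [0,0,0],"slide": [0,0,0],"gripper": 215},
  ],
)

```text
t: 2.33
eef_pos: [0.4265, -0.1306, 0.0079]
ee_rot: [0.683, 0.182, -0.182, -0.683]
contact_force: [0.6, -0.2, 0.2]
grip_width: 0.0131
```

```bash
python3 - <<'E'
from h import *
c=env.read_camera('wrist'); save('w2',c['color'])
o=env.get_obs(); M=R.from_quat(o['ee_rot']).as_matrix(); print(o['t'],o['eef_pos'],o['contact_force'])
B=np.array([.4434,-.154]); d=B-o['eef_pos'][:2]; print('back ahead',d@wx,'lat',d@wy, 'foot ahead',(FOOT-o['eef_pos'][:2])@wx,(FOOT-o['eef_pos'][:2])@wy)
E
```

```text
2.3833 [ 0.42682309 -0.13058839  0.00814948] [ 0.12309429  0.30370609 -0.48773401]
back ahead 0.02857265660722874 lat 0.0025863981460171855 foot ahead 0.16352914660722875 0.019165168146017153
```

View pics/w2.png

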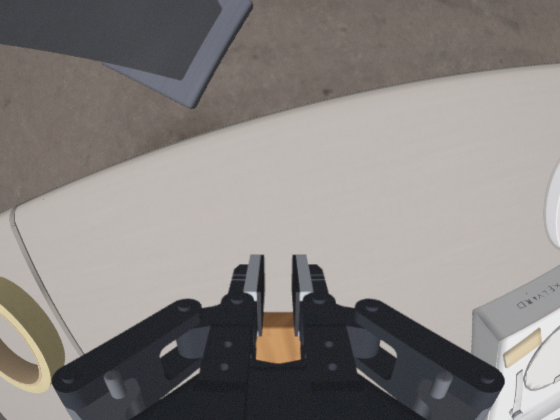

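Request:
play_rows(
  rows=[
    {"rotation": [0,0,0],"slide": [3,-5.2,0],"gripper": 215},
    {"rotation": [0,0,0],"slide": [3,-5.2,0],"gripper": 215},
    {"rotation": [0,0,0],"slide": [2.5,-4.3,0],"gripper": 215},
    {"rotation": [0,0,0],"slide": [1,-1.7,0],"gripper": 215},
    {"rotation": [0,0,0],"slide": [1,-1.7,0],"gripper": 215},
  ],
)

```text
t: 2.8
eef_pos: [0.4371, -0.1488, 0.0074]
ee_rot: [0.683, 0.182, -0.182, -0.683]
contact_force: [0.0, 1.2, 0.0]
grip_width: 0.0133
```

Request:
play_rows(
  rows=[
    {"rotation": [0,0,0.008],"slide": [3.7,-5.4,0],"gripper": 215},
    {"rotation": [0,0,0.008],"slide": [3.7,-5.4,0],"gripper": 215},
    {"rotation": [0,0,0.008],"slide": [3.7,-5.4,0],"gripper": 215},
    {"rotation": [0,0,0.008],"slide": [3.7,-5.4,0],"gripper": 215},
    {"rotation": [0,0,0.008],"slide": [3.7,-5.4,0],"gripper": 215},
  ],
)

```text
t: 3.22
eef_pos: [0.4557, -0.176, 0.0073]
ee_rot: [-0.679, -0.196, 0.196, 0.679]
contact_force: [-0.8, 0.3, 0.1]
grip_width: 0.0138
```

```bash
cat > look.py <<'E'
import sys
from h import *
n=sys.argv[1]
c=env.read_camera('top'); np.save(n+'.npy',c,allow_pickle=True)
o=env.get_obs(); print(o['t'],o['eef_pos'].round(4),o['contact_force'].round(2),R.from_quat(o['ee_rot']).as_matrix()[:2,0].round(3))
save(n,cv2.resize(c['color'][160:260,230:370],None,fx=5,fy=5,interpolation=cv2.INTER_CUBIC))
m=cv2.inRange(cv2.cvtColor(c['color'],cv2.COLOR_BGR2HSV),(5,110,60),(20,255,255)); r=np.zeros_like(m); r[180:245,245:305]=255; m&=r
cs,_=cv2.findContours(m,cv2.RETR_EXTERNAL,cv2.CHAIN_APPROX_NONE); k=max(cs,key=cv2.contourArea); b=cv2.boxPoints(cv2.minAreaRect(k)); print(b.round(1).tolist(),cv2.contourArea(k))
for p in b: print(pt_plane(c,*p,.009)[:2].round(4))
E
python3 look.py t3
```

```text
3.2667 [ 0.4565 -0.1768  0.0074] [-0.85 -0.38  0.39] [0.846 0.533]Traceback (most recent call last):
  File "look.py", line 8, in <module>
    cs,_=cv2.findContours(m,cv2.RETR_EXTERNAL,cv2.CHAIN_APPROX_NONE); k=max(cs,key=cv2.contourArea); b=cv2.boxPoints(cv2.minAreaRect(k)); print(b.round(1).tolist(),cv2.contourArea(k))
                                                                        ~~~^^^^^^^^^^^^^^^^^^^^^^^^
ValueError: max() iterable argument is empty
```

View pics/t3.png

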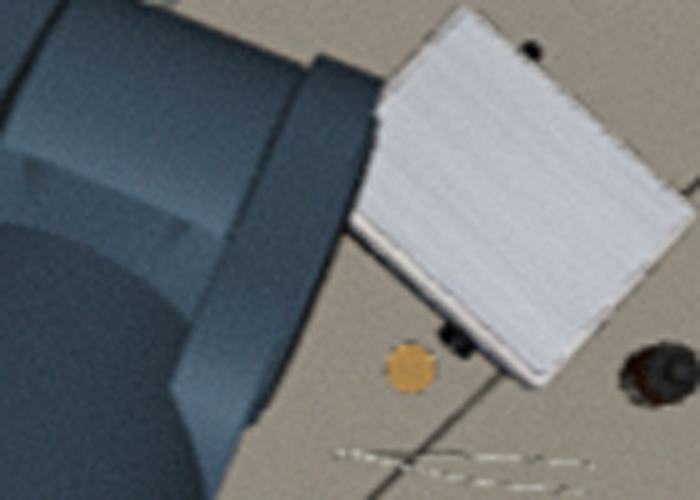

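The arm hides the wedge from above, so I use the wrist and scene views.

```bash
cat > look2.py <<'E'
import sys
from h import *
n=sys.argv[1]
c=env.read_camera('wrist'); s=env.read_camera('scene'); np.save(n+'w.npy',c,allow_pickle=True); np.save(n+'s.npy',s,allow_pickle=True)
o=env.get_obs(); print(o['t'],o['eef_pos'].round(4),o['contact_force'].round(2),R.from_quat(o['ee_rot']).as_matrix()[:2,0].round(3))
a=cv2.resize(c['color'][240:420,180:380],None,fx=2.2,fy=2.2,interpolation=cv2.INTER_CUBIC)
b=cv2.resize(s['color'][180:260,220:350],None,fx=2.7,fy=4.95,interpolation=cv2.INTER_CUBIC)
save(n,np.hstack([a,b]))
E
python3 look2.py l3
```

```text
3.3667 [ 0.4555 -0.1757  0.0072] [-0.34  0.94 -0.02] [0.847 0.532]
```

View pics/l3.png

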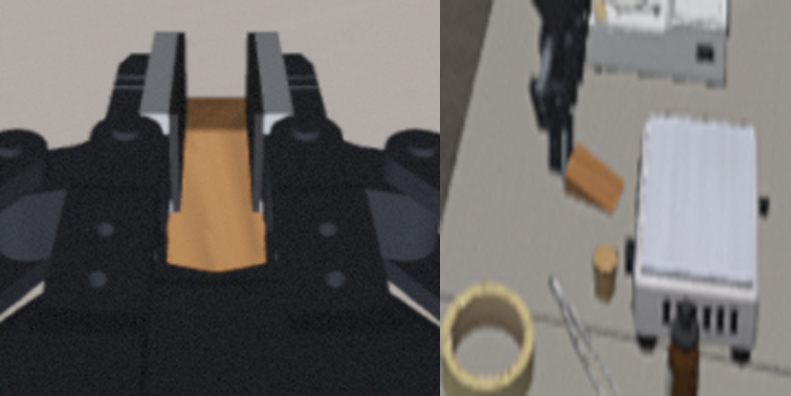

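Both views show the wedge against the finger fronts and centred between them. In the scene crop its thin edge is at (620,200), pointing towards the foot below the hotplate corner at (640,235).

```bash
cat > wedge.py <<'E'
import sys
from h import *
n=sys.argv[1]
s=np.load(n+'s.npy',allow_pickle=True).item()
m=cv2.inRange(cv2.cvtColor(s['color'],cv2.COLOR_BGR2HSV),(5,120,40),(16,255,255)); r=np.zeros_like(m); r[200:232,262:302]=255; m&=r
cs,_=cv2.findContours(m,cv2.RETR_EXTERNAL,cv2.CHAIN_APPROX_NONE); k=max(cs,key=cv2.contourArea)
k=cv2.convexHull(k); a=cv2.approxPolyDP(k,1.5,True)[:,0]
e=env.get_obs(); M=R.from_quat(e['ee_rot']).as_matrix(); ax=np.array([M[1,0],-M[0,0]]); ay=M[:2,0]; t=e['eef_pos'][:2]
print('foot rel tcp: ahead %.4f lat %.4f'%((FOOT-t)@ax,(FOOT-t)@ay))
for p in a:
    for h in (.002,.016):
        w=pt_plane(s,*p,h)[:2]; print(p,h,w.round(4),'rel tcp ahead %.4f lat %.4f'%((w-t)@ax,(w-t)@ay))
E
python3 wedge.py l3
```

```text
foot rel tcp: ahead 0.1106 lat 0.0131
[268 211] 0.002 [ 0.4763 -0.1692] rel tcp ahead 0.0055 lat 0.0211
[268 211] 0.016 [ 0.4645 -0.1857] rel tcp ahead 0.0132 lat 0.0023
[273 210] 0.002 [ 0.4928 -0.1734] rel tcp ahead 0.0178 lat 0.0328
[273 210] 0.016 [ 0.4807 -0.1899] rel tcp ahead 0.0254 lat 0.0138
[286 216] 0.002 [ 0.5074 -0.2231] rel tcp ahead 0.0677 lat 0.0187
[286 216] 0.016 [ 0.495  -0.2389] rel tcp ahead 0.0745 lat -0.0001
[284 221] 0.002 [ 0.4861 -0.2413] rel tcp ahead 0.0718 lat -0.0090
[284 221] 0.016 [ 0.4741 -0.2568] rel tcp ahead 0.0785 lat -0.0274
[268 218] 0.002 [ 0.4542 -0.2007] rel tcp ahead 0.0204 lat -0.0144
[268 218] 0.016 [ 0.4427 -0.2167] rel tcp ahead 0.0279 lat -0.0327
```

Request:
play_rows(
  rows=[
    {"rotation": [0,0,0.01],"slide": [3.9,-4.7,0],"gripper": 215},
    {"rotation": [0,0,0.01],"slide": [3.9,-4.7,0],"gripper": 215},
    {"rotation": [0,0,0.01],"slide": [3.9,-4.7,0],"gripper": 215},
    {"rotation": [0,0,0.01],"slide": [3.9,-4.7,0],"gripper": 215},
    {"rotation": [0,0,0.01],"slide": [3.9,-4.7,0],"gripper": 215},
  ],
)

```text
t: 3.78
eef_pos: [0.4753, -0.1994, 0.0073]
ee_rot: [0.674, 0.213, -0.213, -0.674]
contact_force: [-1.3, 0.8, 0.7]
grip_width: 0.0134
```

```bash
python3 look2.py l4; python3 wedge.py l4
```

```text
3.8833 [ 0.4756 -0.1996  0.0073] [-0.13 -0.23 -0.07] [0.819 0.574]
foot rel tcp: ahead 0.0800 lat 0.0049
[278 212] 0.002 [ 0.4995 -0.1913] rel tcp ahead 0.0069 lat 0.0244
[278 212] 0.016 [ 0.4873 -0.2076] rel tcp ahead 0.0132 lat 0.0050
[282 211] 0.002 [ 0.5134 -0.1939] rel tcp ahead 0.0170 lat 0.0343
[282 211] 0.016 [ 0.5009 -0.2101] rel tcp ahead 0.0231 lat 0.0148
[291 215] 0.002 [ 0.5238 -0.2275] rel tcp ahead 0.0505 lat 0.0235
[291 215] 0.016 [ 0.5112 -0.2432] rel tcp ahead 0.0561 lat 0.0042
[291 222] 0.002 [ 0.501  -0.2576] rel tcp ahead 0.0621 lat -0.0125
[291 222] 0.016 [ 0.4887 -0.2729] rel tcp ahead 0.0675 lat -0.0313
[277 219] 0.002 [ 0.4744 -0.2206] rel tcp ahead 0.0165 lat -0.0130
[277 219] 0.016 [ 0.4625 -0.2364] rel tcp ahead 0.0226 lat -0.0318
```

View pics/l4.png

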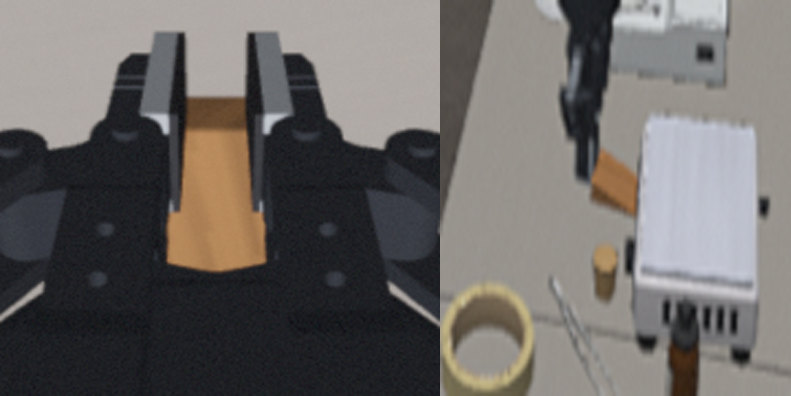

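The thin edge has gone under the hotplate's front edge (scene crop (635,210)), with the foot about 39 mm ahead of the wedge origin and 5 mm to the side. From here I push slowly and watch the force.

Request:
play_rows(
  rows=[
    {"rotation": [0,0,0],"slide": [0.9,-1.0,0],"gripper": 215},
    {"rotation": [0,0,0],"slide": [0.9,-1.0,0],"gripper": 215},
    {"rotation": [0,0,0],"slide": [0.9,-1.0,0],"gripper": 215},
    {"rotation": [0,0,0],"slide": [0.9,-1.0,0],"gripper": 215},
    {"rotation": [0,0,0],"slide": [0,0,0],"gripper": 215},
  ],
)

```text
t: 4.3
eef_pos: [0.4785, -0.2029, 0.0073]
ee_rot: [0.674, 0.213, -0.213, -0.674]
contact_force: [-0.7, 0.4, -0.3]
grip_width: 0.0134
```

Request:
play_rows(
  rows=[
    {"rotation": [0,0,0],"slide": [0.7,-0.9,0],"gripper": 215},
    {"rotation": [0,0,0],"slide": [0.7,-0.9,0],"gripper": 215},
    {"rotation": [0,0,0],"slide": [0,0,0],"gripper": 215},
  ],
)

```text
t: 4.55
eef_pos: [0.4799, -0.2048, 0.0073]
ee_rot: [0.674, 0.213, -0.213, -0.674]
contact_force: [0.8, -0.1, 0.2]
grip_width: 0.0135
```

Request:
play_rows(
  rows=[
    {"rotation": [0,0,0],"slide": [0.7,-0.9,0],"gripper": 215},
    {"rotation": [0,0,0],"slide": [0.7,-0.9,0],"gripper": 215},
    {"rotation": [0,0,0],"slide": [0,0,0],"gripper": 215},
  ],
)

```text
t: 4.8
eef_pos: [0.4814, -0.2066, 0.0073]
ee_rot: [0.674, 0.213, -0.213, -0.674]
contact_force: [0.2, -0.4, -0.0]
grip_width: 0.0134
```

Request:
play_rows(
  rows=[
    {"rotation": [0,0,0],"slide": [0.7,-0.9,0],"gripper": 215},
    {"rotation": [0,0,0],"slide": [0.7,-0.9,0],"gripper": 215},
    {"rotation": [0,0,0],"slide": [0,0,0],"gripper": 215},
  ],
)

```text
t: 5.05
eef_pos: [0.4828, -0.2084, 0.0073]
ee_rot: [0.674, 0.213, -0.213, -0.674]
contact_force: [-0.2, -1.2, -0.0]
grip_width: 0.0133
```

Request:
play_rows(
  rows=[
    {"rotation": [0,0,0],"slide": [0.6,-0.8,0],"gripper": 215},
    {"rotation": [0,0,0],"slide": [0.6,-0.8,0],"gripper": 215},
    {"rotation": [0,0,0],"slide": [0,0,0],"gripper": 215},
  ],
)

```text
t: 5.3
eef_pos: [0.484, -0.21, 0.0073]
ee_rot: [0.674, 0.213, -0.213, -0.674]
contact_force: [-0.0, 0.4, 0.3]
grip_width: 0.0135
```

Request:
play_rows(
  rows=[
    {"rotation": [0,0,0],"slide": [0.6,-0.8,0],"gripper": 215},
    {"rotation": [0,0,0],"slide": [0.6,-0.8,0],"gripper": 215},
    {"rotation": [0,0,0],"slide": [0,0,0],"gripper": 215},
  ],
)

```text
t: 5.55
eef_pos: [0.4851, -0.2116, 0.0073]
ee_rot: [0.674, 0.213, -0.213, -0.674]
contact_force: [0.2, 0.7, -0.0]
grip_width: 0.0133
```

Request:
play_rows(
  rows=[
    {"rotation": [0,0,0],"slide": [0.6,-0.8,0],"gripper": 215},
    {"rotation": [0,0,0],"slide": [0.6,-0.8,0],"gripper": 215},
    {"rotation": [0,0,0],"slide": [0,0,0],"gripper": 215},
  ],
)

```text
t: 5.8
eef_pos: [0.486, -0.2128, 0.0072]
ee_rot: [-0.674, -0.213, 0.213, 0.675]
contact_force: [-2.3, 2.8, 2.3]
grip_width: 0.0136
```

Request:
play_rows(
  rows=[
    {"rotation": [0,0,0],"slide": [0.6,-0.8,0],"gripper": 215},
    {"rotation": [0,0,0],"slide": [0.6,-0.8,0],"gripper": 215},
    {"rotation": [0,0,0],"slide": [0,0,0],"gripper": 215},
  ],
)

```text
t: 6.05
eef_pos: [0.4867, -0.2139, 0.0071]
ee_rot: [-0.674, -0.213, 0.213, 0.675]
contact_force: [-5.2, 8.3, 5.8]
grip_width: 0.0133
```

```bash
python3 look2.py l5; python3 wedge.py l5 | head -1
```

```text
6.15 [ 0.4867 -0.2139  0.0072] [-4.81  7.27  6.59] [0.819 0.574]
foot rel tcp: ahead 0.0620 lat 0.0039
```

View pics/l5.png

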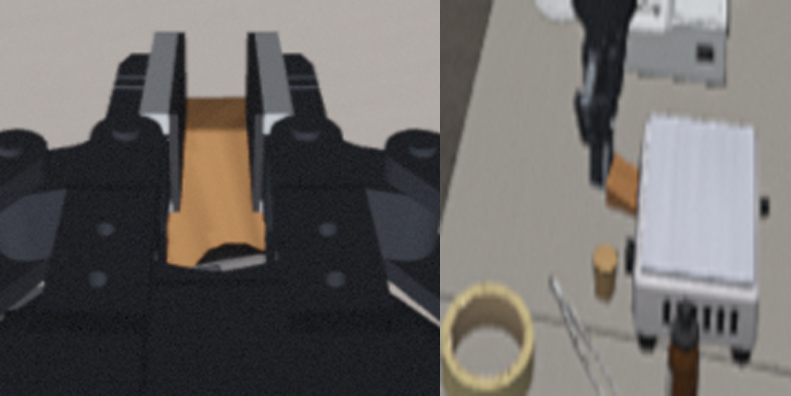

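Contact: about 8.7 N along the push, and the wrist view shows the dark foot sitting on the slope at (235,252). I check from the depth maps whether the hotplate tilted or moved.

```bash
cat > hp.py <<'E'
import sys
from h import *
def cloud(c):
    v,u=np.mgrid[0:420,0:560]; f=f_of(c); z=c['z_map']; P=np.stack([(u-c['cx'])/f*z,(v-c['cy'])/f*z,z,np.ones_like(z)],-1)@np.linalg.inv(c['world_to_cam']).T
    return P[...,:3]
def plane(c,tag):
    P=cloud(c); d=P[...,:2]-HC; lx=d@hx; ly=d@hy
    m=(abs(lx)<.055)&(abs(ly)<.075)&(abs(P[...,2]-.062)<.012); Q=P[m]
    for _ in range(3):
        A=np.c_[(Q[:,:2]-HC)@hx,(Q[:,:2]-HC)@hy,np.ones(len(Q))]; s=np.linalg.lstsq(A,Q[:,2],rcond=None)[0]; r=Q[:,2]-A@s; Q=Q[abs(r)<.004]
    print(tag,'n',len(Q),'slopes deg',np.degrees(s[:2]).round(2),'z0 mm',(s[2]*1e3).round(2),'corner z',((s[2]-.05*s[0]+.07*s[1])*1e3).round(2))
def outline(c,tag):
    P=cloud(c); h=P[...,2]; d=P[...,:2]-HC; m=((h>.05)&(h<.075)&(abs(d@hx)<.1)&(abs(d@hy)<.12)).astype(np.uint8)
    cs,_=cv2.findContours(m,cv2.RETR_EXTERNAL,cv2.CHAIN_APPROX_NONE); k=max(cs,key=cv2.contourArea); a=cv2.approxPolyDP(cv2.convexHull(k),3,True)[:,0]
    for p in a: print(tag,p,pt_plane(c,*p,.062)[:2].round(4))
if __name__=='__main__':
    for f in sys.argv[1:]:
        c=np.load(f,allow_pickle=True).item(); plane(c,f); outline(c,f)
E
python3 - <<'E'
from h import *
c=env.read_camera('top'); np.save('l5t.npy',c,allow_pickle=True)
E
python3 hp.py top0.npy t3.npy l5t.npy scene0.npy l4s.npy l5s.npy
```

```text
top0.npy n 2292 slopes deg [0.02 0.05] z0 mm 62.35 corner z 62.39
top0.npy [322 161] [ 0.6168 -0.3253]
top0.npy [369 202] [ 0.5105 -0.4504]
top0.npy [338 237] [ 0.4167 -0.3695]
top0.npy [292 196] [ 0.5213 -0.2477]
t3.npy n 2220 slopes deg [ 0.05 -0.04] z0 mm 62.35 corner z 62.25
t3.npy [322 161] [ 0.6168 -0.3253]
t3.npy [369 202] [ 0.5105 -0.4504]
t3.npy [338 237] [ 0.4167 -0.3695]
t3.npy [301 204] [ 0.5007 -0.2717]
t3.npy [306 180] [ 0.5647 -0.2837]
l5t.npy n 1552 slopes deg [-0.01 -0.09] z0 mm 62.27 corner z 62.17
l5t.npy [332 169] [ 0.596 -0.352]
l5t.npy [369 202] [ 0.5105 -0.4504]
l5t.npy [339 236] [ 0.4194 -0.3721]
l5t.npy [312 214] [ 0.4751 -0.3009]
scene0.npy n 1035 slopes deg [-0.05 -0.02] z0 mm 61.12 corner z 61.14
scene0.npy [336 207] [ 0.6085 -0.3368]
scene0.npy [336 241] [ 0.4974 -0.4637]
scene0.npy [292 238] [ 0.4049 -0.3851]
scene0.npy [298 203] [ 0.5262 -0.2556]
l4s.npy n 1051 slopes deg [ 0.06 -0.14] z0 mm 61.23 corner z 61.0
l4s.npy [336 207] [ 0.6085 -0.3368]
l4s.npy [337 241] [ 0.4997 -0.4653]
l4s.npy [292 236] [ 0.4104 -0.3778]
l4s.npy [298 203] [ 0.5262 -0.2556]
l5s.npy n 1069 slopes deg [-0.04 -0.15] z0 mm 61.25 corner z 61.09
l5s.npy [295 206] [ 0.5086 -0.2636]
l5s.npy [335 206] [ 0.6096 -0.331 ]
l5s.npy [337 241] [ 0.4997 -0.4653]
l5s.npy [292 237] [ 0.4076 -0.3815]
```

The hotplate is still level within 0.15° and has not moved. I pull the fingers straight back, lift, and check the wedge.

Request:
play_rows(
  rows=[
    {"rotation": [0,0,0],"slide": [-1.2,1.6,0],"gripper": 215},
    {"rotation": [0,0,0],"slide": [-2.3,3.3,0],"gripper": 215},
    {"rotation": [0,0,0],"slide": [-4,5.7,0],"gripper": 215},
    {"rotation": [0,0,0],"slide": [-4,5.7,0],"gripper": 215},
    {"rotation": [0,0,0],"slide": [-4,5.7,0],"gripper": 215},
  ],
)

```text
t: 6.62
eef_pos: [0.4714, -0.192, 0.0073]
ee_rot: [0.674, 0.213, -0.213, -0.674]
contact_force: [-0.5, 1.1, 0.5]
grip_width: 0.0132
```

```bash
python3 look2.py l6; python3 wedge.py l6|head -1; python3 hp.py l6s.npy
```

```text
6.7167 [ 0.4711 -0.1916  0.0073] [-0.52  0.3  -0.28] [0.819 0.574]
foot rel tcp: ahead 0.0892 lat 0.0039
l6s.npy n 1075 slopes deg [-0.14 -0.  ] z0 mm 61.11 corner z 61.23
l6s.npy [295 206] [ 0.5086 -0.2636]
l6s.npy [335 206] [ 0.6096 -0.331 ]
l6s.npy [337 240] [ 0.5027 -0.4618]
l6s.npy [292 237] [ 0.4076 -0.3815]
```

View pics/l6.png

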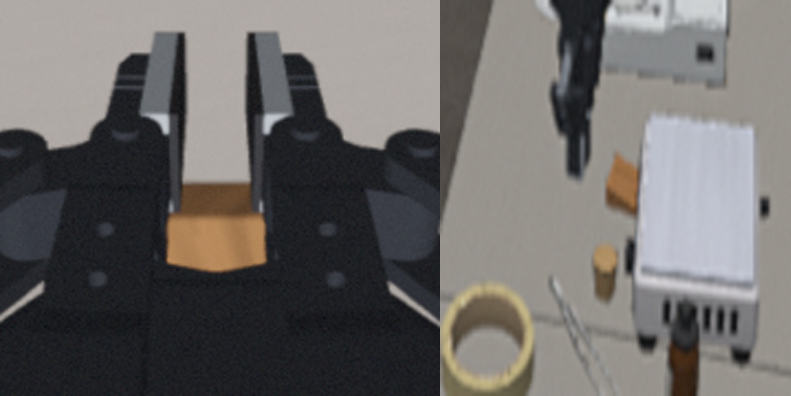

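The wedge stayed in place (scene crop (622,185)). Next I lift, move over the corner and take the force zero there before pressing.

Request:
play_rows(
  rows=[
    {"rotation": [0,0,0],"slide": [0,0,40],"gripper": 255},
    {"rotation": [0,0,0],"slide": [0,0,40],"gripper": 255},
    {"rotation": [0,0,0],"slide": [0,0,20],"gripper": 255},
    {"rotation": [0,0,0],"slide": [0,0,0],"gripper": 255},
  ],
)

```text
t: 7.05
eef_pos: [0.4744, -0.1936, 0.1121]
ee_rot: [0.676, 0.215, -0.211, -0.673]
contact_force: [0.6, -1.1, -0.1]
grip_width: -0.0001
```

Request:
play_rows(
  rows=[
    {"rotation": [0,0,0],"slide": [13.5,-17.7,0],"gripper": 255},
    {"rotation": [0,0,0],"slide": [13.5,-17.7,0],"gripper": 255},
    {"rotation": [0,0,0],"slide": [13.5,-17.7,0],"gripper": 255},
    {"rotation": [0,0,0],"slide": [13.5,-17.7,0],"gripper": 255},
    {"rotation": [0,0,0],"slide": [0,0,0],"gripper": 255},
  ],
)

```text
t: 7.47
eef_pos: [0.5276, -0.266, 0.1065]
ee_rot: [0.675, 0.212, -0.212, -0.674]
contact_force: [0.5, -0.3, 0.8]
grip_width: -0.0002
```

```bash
python3 look2.py l7; python3 wedge.py l7|head -1; python3 hp.py l7s.npy
```

```text
7.5667 [ 0.5258 -0.2637  0.1065] [-0.03 -0.35 -0.98] [0.819 0.573]
foot rel tcp: ahead -0.0012 lat 0.0005
l7s.npy n 1071 slopes deg [ 0.02 -0.21] z0 mm 61.15 corner z 60.87
l7s.npy [296 205] [ 0.5144 -0.261 ]
l7s.npy [335 206] [ 0.6096 -0.331 ]
l7s.npy [337 241] [ 0.4997 -0.4653]
l7s.npy [292 237] [ 0.4076 -0.3815]
```

View pics/l7.png

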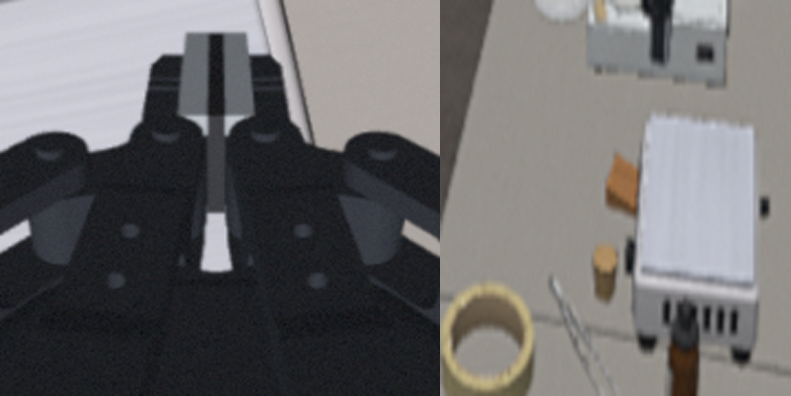

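The wrist picture shows more hotplate behind the fingers than I expected, so I check the geometry by projecting the known points into both views before pressing.

```bash
python3 - <<'E'
from h import *
c=np.load('l7w.npy',allow_pickle=True).item(); s=np.load('l7s.npy',allow_pickle=True).item()
t=env.get_obs()['eef_pos']
def fe(c,p):
    q=(c['world_to_cam']@np.append(p,1))[:3]; f=f_of(c); th=np.arctan2(np.hypot(q[0],q[1]),q[2]); ph=np.arctan2(q[1],q[0]); return c['cx']+f*th*np.cos(ph),c['cy']+f*th*np.sin(ph)
pts={'tcp':t,'foot':[*FOOT,.062]}
for n,(a,b) in dict(FL=(-.065,.085),FR=(-.065,-.085),BL=(.065,.085),BR=(.065,-.085)).items(): pts[n]=[*(HC+a*hx+b*hy),.062]
wi=c['color'].copy(); si=s['color'].copy()
for n,p in pts.items():
    a=fe(c,p); b=proj(s,p); print(n,np.round(p,3),np.round(a),np.round(b))
    for im,q in((wi,a),(si,b)):
        q=tuple(int(round(x)) for x in q); cv2.circle(im,q,3,(0,0,255),-1); cv2.putText(im,n,q,0,.4,(0,0,255),1)
save('l7chk',np.hstack([cv2.resize(wi,(400,300)),cv2.resize(si[160:280,220:380],(400,300))]))
E
```

```text
tcp [ 0.526 -0.264  0.106] [279. 264.] [300. 192.]
foot [ 0.525 -0.262  0.062] [279. 229.] [299. 204.]
FL [ 0.524 -0.241  0.062] [297. 201.] [294. 201.]
FR [ 0.414 -0.371  0.062] [ 74. 258.] [292. 234.]
BL [ 0.623 -0.325  0.062] [335. 357.] [337. 204.]
BR [ 0.513 -0.455  0.062] [145. 383.] [338. 237.]
```

View pics/l7chk.png

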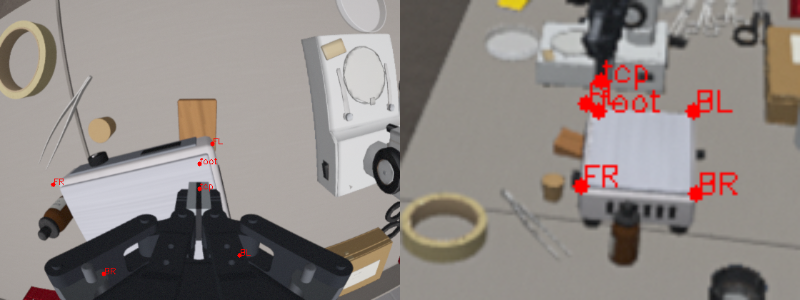

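The projected corners and foot land on the plate, the TCP is above the foot, and the wedge runs under it on the same line. Pressing down now.

Request:
play_rows(
  rows=[
    {"rotation": [0,0,0],"slide": [0,0,-20],"gripper": 255},
    {"rotation": [0,0,0],"slide": [0,0,-12],"gripper": 255},
    {"rotation": [0,0,0],"slide": [0,0,-6],"gripper": 255},
    {"rotation": [0,0,0],"slide": [0,0,0],"gripper": 255},
    {"rotation": [0,0,0],"slide": [0,0,0],"gripper": 255},
  ],
)

```text
t: 7.98
eef_pos: [0.5257, -0.263, 0.0696]
ee_rot: [-0.674, -0.213, 0.213, 0.674]
contact_force: [0.8, -0.1, 0.6]
grip_width: -0.0003
```

Request:
play_rows(
  rows=[
    {"rotation": [0,0,0],"slide": [0,0,-1.5],"gripper": 255},
    {"rotation": [0,0,0],"slide": [0,0,-1.5],"gripper": 255},
    {"rotation": [0,0,0],"slide": [0,0,0],"gripper": 255},
    {"rotation": [0,0,0],"slide": [0,0,0],"gripper": 255},
  ],
)

```text
t: 8.32
eef_pos: [0.526, -0.2635, 0.0666]
ee_rot: [0.674, 0.213, -0.213, -0.674]
contact_force: [0.3, 0.1, 0.2]
grip_width: 0.0001
```

Request:
play_rows(
  rows=[
    {"rotation": [0,0,0],"slide": [0,0,-0.7],"gripper": 255},
    {"rotation": [0,0,0],"slide": [0,0,0],"gripper": 255},
    {"rotation": [0,0,0],"slide": [0,0,0],"gripper": 255},
  ],
)

```text
t: 8.57
eef_pos: [0.5259, -0.2634, 0.0656]
ee_rot: [-0.674, -0.213, 0.213, 0.674]
contact_force: [-0.5, 0.6, -0.7]
grip_width: 0.0002
```

Request:
play_rows(
  rows=[
    {"rotation": [0,0,0],"slide": [0,0,-1.5],"gripper": 255},
    {"rotation": [0,0,0],"slide": [0,0,-1],"gripper": 255},
    {"rotation": [0,0,0],"slide": [0,0,0],"gripper": 255},
    {"rotation": [0,0,0],"slide": [0,0,0],"gripper": 255},
  ],
)

```text
t: 8.9
eef_pos: [0.5259, -0.2634, 0.063]
ee_rot: [-0.674, -0.213, 0.213, 0.674]
contact_force: [-0.7, -1.2, -0.2]
grip_width: 0.0
```

Request:
play_rows(
  rows=[
    {"rotation": [0,0,0],"slide": [0,0,-0.7],"gripper": 255},
    {"rotation": [0,0,0],"slide": [0,0,0],"gripper": 255},
    {"rotation": [0,0,0],"slide": [0,0,0],"gripper": 255},
  ],
)

```text
t: 9.15
eef_pos: [0.5259, -0.2634, 0.0623]
ee_rot: [-0.674, -0.213, 0.213, 0.674]
contact_force: [0.6, -0.0, -0.1]
grip_width: -0.0001
```

Request:
play_rows(
  rows=[
    {"rotation": [0,0,0],"slide": [0,0,-0.5],"gripper": 255},
    {"rotation": [0,0,0],"slide": [0,0,0],"gripper": 255},
    {"rotation": [0,0,0],"slide": [0,0,0],"gripper": 255},
  ],
)

```text
t: 9.4
eef_pos: [0.526, -0.2634, 0.062]
ee_rot: [0.674, 0.213, -0.213, -0.674]
contact_force: [-0.6, -0.1, 3.8]
grip_width: -0.0
```

Request:
play_rows(
  rows=[
    {"rotation": [0,0,0],"slide": [0,0,-0.4],"gripper": 255},
    {"rotation": [0,0,0],"slide": [0,0,0],"gripper": 255},
    {"rotation": [0,0,0],"slide": [0,0,0],"gripper": 255},
  ],
)

```text
t: 9.65
eef_pos: [0.526, -0.2634, 0.062]
ee_rot: [0.674, 0.213, -0.213, -0.674]
contact_force: [-3.4, 1.1, 10.0]
grip_width: 0.0
```

Request:
play_rows(
  rows=[
    {"rotation": [0,0,0],"slide": [0,0,-0.2],"gripper": 255},
    {"rotation": [0,0,0],"slide": [0,0,0],"gripper": 255},
    {"rotation": [0,0,0],"slide": [0,0,0],"gripper": 255},
  ],
)

```text
t: 9.9
eef_pos: [0.526, -0.2634, 0.0619]
ee_rot: [0.674, 0.213, -0.213, -0.674]
contact_force: [-4.4, 2.6, 12.2]
grip_width: 0.0001
```

```bash
python3 look2.py l8; python3 wedge.py l8; python3 hp.py l8s.npy; python3 - <<'E'
from h import *
c=np.load('l8w.npy',allow_pickle=True).item(); save('l8full',c['color'])
E
```

```text
10.0 [ 0.526  -0.2634  0.062 ] [-3.69  1.72 11.69] [0.819 0.574]
foot rel tcp: ahead -0.0012 lat 0.0001
[285 212] 0.002 [ 0.518  -0.2037] rel tcp ahead -0.0536 lat 0.0277
[285 212] 0.016 [ 0.5054 -0.2197] rel tcp ahead -0.0476 lat 0.0082
[292 214] 0.002 [ 0.5297 -0.2249] rel tcp ahead -0.0295 lat 0.0251
[292 214] 0.016 [ 0.517  -0.2406] rel tcp ahead -0.0239 lat 0.0057
[291 222] 0.002 [ 0.501  -0.2576] rel tcp ahead -0.0191 lat -0.0172
[291 222] 0.016 [ 0.4887 -0.2729] rel tcp ahead -0.0137 lat -0.0360
[282 220] 0.002 [ 0.4842 -0.2336] rel tcp ahead -0.0485 lat -0.0172
[282 220] 0.016 [ 0.4722 -0.2492] rel tcp ahead -0.0426 lat -0.0360
l8s.npy n 1038 slopes deg [ 0.15 -0.06] z0 mm 61.16 corner z 60.96
l8s.npy [296 202] [ 0.5245 -0.2479]
l8s.npy [335 206] [ 0.6096 -0.331 ]
l8s.npy [337 240] [ 0.5027 -0.4618]
l8s.npy [293 238] [ 0.4072 -0.3867]
```

View pics/l8.png

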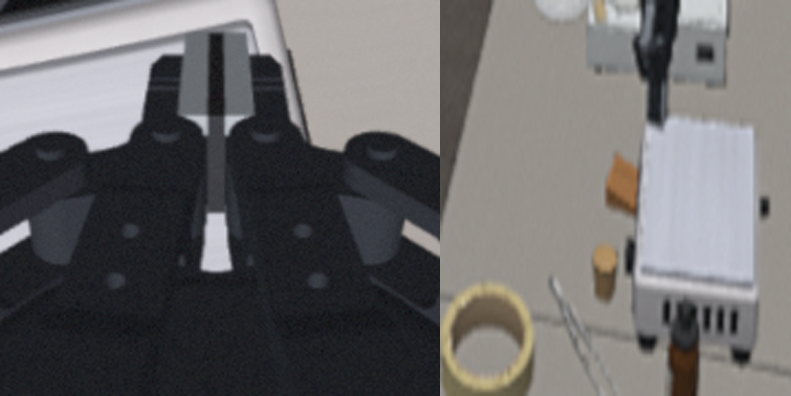

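View pics/l8full.png

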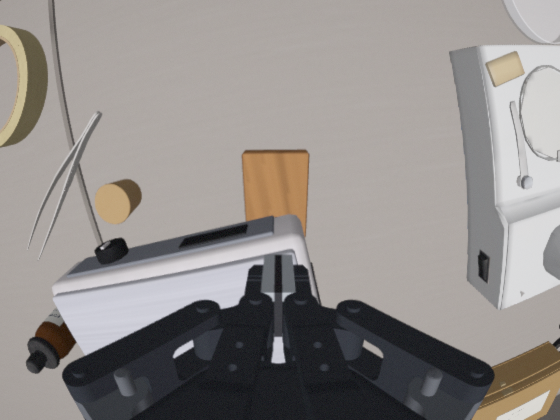

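Force about 12 N and the corner holds at 62 mm. The wrist view shows the wedge's back at (245..308,151), in line with the fingertips at (278,260). One last check of the wedge's position.

```bash
python3 - <<'E'
from h import *
c=np.load('l8w.npy',allow_pickle=True).item()
p=fe_plane(c,245,152,.016)[:2]; q=fe_plane(c,308,152,.016)[:2]; print(p.round(4),q.round(4),np.linalg.norm(p-q))
y=(q-p)/np.linalg.norm(q-p); x=np.array([y[1],-y[0]]); o=(p+q)/2+.03*x; print('foot in wedge',((FOOT-o)@x).round(4),((FOOT-o)@y).round(4))
o=env.get_obs(); print(o['contact_force'],o['t'],o['eef_pos'])
E
```

```text
[ 0.4801 -0.2324] [ 0.5102 -0.2113] 0.03681268897551441
foot in wedge 0.0206 0.0016
[-3.68940962  1.72361536 11.69387514] 10.0 [ 0.52603036 -0.26341806  0.06198447]
```

Request:
play_rows(
  rows=[
    {"rotation": [0,0,0],"slide": [0,0,0],"gripper": 255},
    {"rotation": [0,0,0],"slide": [0,0,0],"gripper": 255},
    {"rotation": [0,0,0],"slide": [0,0,0],"gripper": 255},
    {"rotation": [0,0,0],"slide": [0,0,0],"gripper": 255},
    {"rotation": [0,0,0],"slide": [0,0,0],"gripper": 255},
  ],
)

```text
t: 10.42
eef_pos: [0.526, -0.2634, 0.062]
ee_rot: [0.674, 0.213, -0.213, -0.674]
contact_force: [-4.6, 2.6, 11.3]
grip_width: -0.0002
```

The press is steady, so I hand in.

```bash
python3 -c "
from bench import env
print(env.sign_off())"
```

```text
the job is handed in; nothing more can be done
None
```

I pushed the brown wedge, thin edge first, under the short front left foot until the push reached about 8.7 N. That is above the roughly 5 N given as snug. I then pulled the fingers straight back, closed them and pressed on the top above that foot. I handed the job in at about 10.4 s while still pressing; no verdict is reported.

Last checks:
- **Wedge:** the foot sits about 21 mm ahead of the wedge's origin and about 2 mm off its middle line, and the fingers are clear of the wedge.
- **Press:** the force held steady at 11–12 N down, with 4–5 N sideways. The fingertips were about 1 mm from the point, and the corner stayed at 62 mm, so it did not sink.
- **Hotplate:** depth fits gave a tilt of at most about 0.2°, and I saw no movement beyond pixel noise. The scene camera's depth read about 1 mm lower than the top camera's, both before and after, so I take that as calibration.
- **Bystanders:** the cork, forceps, bottle and tape roll look unmoved in the last pictures. I did not check the petri dish closely, but the arm stayed away from it.

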